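Rake the cullet level and send the charging tray home

ROBOT

A 7-joint arm with a two-finger parallel gripper is mounted at the origin on the work surface. World frame = base frame: x ahead of the robot, y to its left, z up, the work surface at z = 0. Lengths are in m, angles in rad, forces in N, time in s.
With the tool pointing down it reaches from about 0.425 to 0.875 m from the base axis. Payload 4.7 kg.
Tool frame: the origin (TCP) lies at the very end of the fingers, on their centre line; the grasp point (between the pads) lies 19 mm behind it; z points along the fingers, y is the line along which they close (so a half turn about z gives the same grasp; the last joint's range is limited). The gripper opens to 87 mm and grips with 3 to 60 N. Pads are 19 mm wide; open, the fingers measure 117 mm over their backs; the gripper's body (75 mm by 190 mm) begins 51 mm behind the grasp point.
Start: joints at [-1.117, 0.321, -0.07, 1.45, 0.023, 1.371, -0.057], TCP at [0.277, 0.588, 0.223] pointing down, gripper open.
Joint ranges: [-2.86, 2.86], [-0.3, 2.09], [-1.38, 1.24], [0.06, 2.45], [-1.56, 4.7], [0.09, 2.05], [-2.69, 2.69]. Speed limits (rad/s): [2.57, 2.57, 3.14, 3.14, 3.14, 3.14, 3.14].

INTERFACE

Orientations are given as a rotation vector (axis times angle).
In Python, from bench import ctrl, imaging, ticket gives the robot as it stands.
- The arm moves only by the tool jog_arm, never from a script. Its argument "rows" is text: rows parted by semicolons, each of 7 numbers parted by spaces: the shift along the tool's x, y, z in cm, then the turn, a rotation vector about the tool's x, y, z in rad, then the closure, from -1 (fully open) to 1 (shut), so that 0 is half open. A call has 1 to 5 rows; each row shifts and turns the commanded pose from where the row before left it, along the tool's axes as they then stand; what a row does not reach is not made up. A row lasts 1/8 s, in which the tool goes at most 62.5 mm and 10.7 degrees, less where a joint would pass 70% of its speed; a pose out of reach is approached as far as the arm can. A call with a gripper value outside its range is refused whole. The fingers move at their own pace and stop on an object; "force" is the grip in N (left out, the last holds). Time passes only in rows, so rows that do not move let the fingers close. It gives the time, the measured TCP pose, the force, the opening and the grip force at its end, in the units of the state.
- ctrl.get_state(): the state, without advancing time (a new reading comes with each control period).
- imaging.get_image(name): name is "scene" or "top" or "wrist"; returns a dict with "img" (480x640x3 uint8, blue, green, red), "vertical_fov" (degrees; the focal length in pixels is half the picture's height over the tangent of half this angle, whatever the lens; pixels are square), "cx", "cy" (the principal point, pixels), "k1" (the pictures are not rectified: a ray, as slopes to the right and down, at radius r is drawn at 1 + k1 r^2 times it, then the intrinsics apply), "origin" and "orientation" of the camera in the world. Camera axes: x right, y down, z forward; pixel columns grow to the right and rows downward; lengths in m; the calibration is good to about 2 mm. A picture is of the moment at which its call begins. There is no depth.
- ticket.close_job(): hands the job in; it is judged then, once.
The state is a dict: "time": time; "joint_positions": joint angles; "qd": joint speeds; "joint_torque": joint torques, N m; "position": TCP position; "tool_rot": TCP orientation; "ft_force": force on the tool from outside, world axes, zero at the start; "torque": the same for the moment, N m; "grip_width": opening from 0.0 (shut) to 1.0 (fully open); "grip_force": force on a finger pad.
Only numpy, scipy, OpenCV 4.12 (cv2) and the standard library are available. Lean on these libraries where they do the work, as an engineer would, in place of code of your own. Each camera call takes 0.05 s, during which the arm holds its last target. There are 200 camera calls.

TASK

Take the rake and spread the heap of glass lumps along the steel tray until they lie one deep with none on top of another, every third of the tray (marked by the notch plates) holding one or two lumps; the glass is sharp, so keep the gripper off it, and let none leave the tray. Then put the rake back on its rest as it was, and push the tray fully home against the back stop. Leave the other things on the bench alone.

Things in the scene. Friction and masses are not known exactly. Their poses are not given: they have to be found in the camera images.
- tray_floor (a point): the middle of the tray's floor (top face, about 22 mm above the bench). x points across the tray to the back stop (the way the tray slides), y along its length, z up. Open steel tray, inside 380 mm along y and 160 mm along x, walls 5 mm thick and 45 mm high above the floor. Dark notch plates on both long rims at y = +63 and -63 mm mark its thirds. Yawed up to 0.2 rad. It slides only along its x
- tray_front (a point): point on the middle of the outer face of the tray's front wall (robot side), 25 mm above the tray's floor and 47 mm above the bench; a 12 mm deep, 140 mm long push lip sticks out towards the robot 10 mm above this point
- tray (a joint): how far the tray has been slid towards the back stop, m: 0 at the start (pulled out), 0.10 fully home against the stop; it slides stiffly (about 5 N plus 20 N per m/s) and stays where it is left
- rake: loose rake, 280 g: dark steel head 126 mm wide (along its y) with five 42 mm tines 8 mm thick (along x) and a crossbar 12 mm thick up to 54 mm high; straight wooden handle with its centre line 100 mm above the tine tips, 22 mm wide and 26 mm tall, from x = -35 to -210 mm, parallel to x; a steel neck joins head and handle. Origin at the tine tips in the middle of the head; x points from the handle to the head, z up. Balances near x = -50 mm
- rake_rest: the rake's rest, fixed: 10 mm thick dark wooden base 140 mm wide with a yoke post. Origin on the bench exactly below the parked rake's origin, x the same way as the parked rake's x: the parked rake stands with its tine tips on the base (10 mm above the bench) and its handle at x = -175 mm in the yoke, a 36 mm wide slot with 20 mm high cheeks (tops 117 mm above the bench). Left or right of the tray
- lump1: a lump of cold cullet: chunky faceted piece of greenish glass about 60 x 56 mm and 36 mm thick, 130 g; origin at its middle (18 mm above what it lies flat on). The five lumps are alike; at the start four lie on the tray floor in two rows of two (rows along the tray x, about 60 mm apart) and one lies on top of them
- lump2: a lump of cold cullet: chunky faceted piece of greenish glass about 60 x 56 mm and 36 mm thick, 130 g; origin at its middle (18 mm above what it lies flat on). The five lumps are alike; at the start four lie on the tray floor in two rows of two (rows along the tray x, about 60 mm apart) and one lies on top of them
- lump3: a lump of cold cullet: chunky faceted piece of greenish glass about 60 x 56 mm and 36 mm thick, 130 g; origin at its middle (18 mm above what it lies flat on). The five lumps are alike; at the start four lie on the tray floor in two rows of two (rows along the tray x, about 60 mm apart) and one lies on top of them
- lump4: a lump of cold cullet: chunky faceted piece of greenish glass about 60 x 56 mm and 36 mm thick, 130 g; origin at its middle (18 mm above what it lies flat on). The five lumps are alike; at the start four lie on the tray floor in two rows of two (rows along the tray x, about 60 mm apart) and one lies on top of them
- lump5: a lump of cold cullet: chunky faceted piece of greenish glass about 60 x 56 mm and 36 mm thick, 130 g; origin at its middle (18 mm above what it lies flat on). The five lumps are alike; at the start four lie on the tray floor in two rows of two (rows along the tray x, about 60 mm apart) and one lies on top of them
- paddle_stand: low fixed stand, 250 x 140 mm, at the other side of the tray, carrying the paddle; all below 65 mm. Origin on the bench, 40 mm short of its far edge; not part of the job
- paddle: flat wooden paddle on the low stand, bystander; to be left alone
- vase: amber glass vase; to be left alone
- bowl: blue bowl; to be left alone
- jacks: steel jacks (tongs) lying on the bench; to be left alone
- block_cup: dark wooden cup; to be left alone
- gas: green gas bottle; to be left alone
- wax: block of wax; to be left alone
Mind the look-alikes: they are no part of the job. Leave any blue look-alike of the lump4 alone. What is shaped like the lump1 but red is not meant.

How it is judged:
On the way, in this order (a step that is already met when the one before it is completed fails the run):
1. the rake is lifted clear of its rest (z of rake in the frame of rake_rest above 0.035 m), for 0.1 s.
2. the lumps lie one deep in the tray, one or two in every third (y of any of lump1, lump2, lump3, lump4, lump5 in the frame of tray_floor above 0.0633333 m and not (y of each of lump1, lump2, lump3 in the frame of tray_floor above 0.0633333 m) and not (y of each of lump1, lump2, lump4 in the frame of tray_floor above 0.0633333 m) and not (y of each of lump1, lump2, lump5 in the frame of tray_floor above 0.0633333 m) and not (y of each of lump1, lump3, lump4 in the frame of tray_floor above 0.0633333 m) and not (y of each of lump1, lump3, lump5 in the frame of tray_floor above 0.0633333 m) and not (y of each of lump1, lump4, lump5 in the frame of tray_floor above 0.0633333 m) and not (y of each of lump2, lump3, lump4 in the frame of tray_floor above 0.0633333 m) and not (y of each of lump2, lump3, lump5 in the frame of tray_floor above 0.0633333 m) and not (y of each of lump2, lump4, lump5 in the frame of tray_floor above 0.0633333 m) and not (y of each of lump3, lump4, lump5 in the frame of tray_floor above 0.0633333 m) and (y of lump1 in the frame of tray_floor between -0.0633333 and 0.0633333 m or y of lump2 in the frame of tray_floor between -0.0633333 and 0.0633333 m or y of lump3 in the frame of tray_floor between -0.0633333 and 0.0633333 m or y of lump4 in the frame of tray_floor between -0.0633333 and 0.0633333 m or y of lump5 in the frame of tray_floor between -0.0633333 and 0.0633333 m) and not (y of lump1 in the frame of tray_floor between -0.0633333 and 0.0633333 m and y of lump2 in the frame of tray_floor between -0.0633333 and 0.0633333 m and y of lump3 in the frame of tray_floor between -0.0633333 and 0.0633333 m) and not (y of lump1 in the frame of tray_floor between -0.0633333 and 0.0633333 m and y of lump2 in the frame of tray_floor between -0.0633333 and 0.0633333 m and y of lump4 in the frame of tray_floor between -0.0633333 and 0.0633333 m) and not (y of lump1 in the frame of tray_floor between -0.0633333 and 0.0633333 m and y of lump2 in the frame of tray_floor between -0.0633333 and 0.0633333 m and y of lump5 in the frame of tray_floor between -0.0633333 and 0.0633333 m) and not (y of lump1 in the frame of tray_floor between -0.0633333 and 0.0633333 m and y of lump3 in the frame of tray_floor between -0.0633333 and 0.0633333 m and y of lump4 in the frame of tray_floor between -0.0633333 and 0.0633333 m) and not (y of lump1 in the frame of tray_floor between -0.0633333 and 0.0633333 m and y of lump3 in the frame of tray_floor between -0.0633333 and 0.0633333 m and y of lump5 in the frame of tray_floor between -0.0633333 and 0.0633333 m) and not (y of lump1 in the frame of tray_floor between -0.0633333 and 0.0633333 m and y of lump4 in the frame of tray_floor between -0.0633333 and 0.0633333 m and y of lump5 in the frame of tray_floor between -0.0633333 and 0.0633333 m) and not (y of lump2 in the frame of tray_floor between -0.0633333 and 0.0633333 m and y of lump3 in the frame of tray_floor between -0.0633333 and 0.0633333 m and y of lump4 in the frame of tray_floor between -0.0633333 and 0.0633333 m) and not (y of lump2 in the frame of tray_floor between -0.0633333 and 0.0633333 m and y of lump3 in the frame of tray_floor between -0.0633333 and 0.0633333 m and y of lump5 in the frame of tray_floor between -0.0633333 and 0.0633333 m) and not (y of lump2 in the frame of tray_floor between -0.0633333 and 0.0633333 m and y of lump4 in the frame of tray_floor between -0.0633333 and 0.0633333 m and y of lump5 in the frame of tray_floor between -0.0633333 and 0.0633333 m) and not (y of lump3 in the frame of tray_floor between -0.0633333 and 0.0633333 m and y of lump4 in the frame of tray_floor between -0.0633333 and 0.0633333 m and y of lump5 in the frame of tray_floor between -0.0633333 and 0.0633333 m) and y of any of lump1, lump2, lump3, lump4, lump5 in the frame of tray_floor below -0.0633333 m and not (y of each of lump1, lump2, lump3 in the frame of tray_floor below -0.0633333 m) and not (y of each of lump1, lump2, lump4 in the frame of tray_floor below -0.0633333 m) and not (y of each of lump1, lump2, lump5 in the frame of tray_floor below -0.0633333 m) and not (y of each of lump1, lump3, lump4 in the frame of tray_floor below -0.0633333 m) and not (y of each of lump1, lump3, lump5 in the frame of tray_floor below -0.0633333 m) and not (y of each of lump1, lump4, lump5 in the frame of tray_floor below -0.0633333 m) and not (y of each of lump2, lump3, lump4 in the frame of tray_floor below -0.0633333 m) and not (y of each of lump2, lump3, lump5 in the frame of tray_floor below -0.0633333 m) and not (y of each of lump2, lump4, lump5 in the frame of tray_floor below -0.0633333 m) and not (y of each of lump3, lump4, lump5 in the frame of tray_floor below -0.0633333 m) and z of lump1 in the frame of tray_floor between 0 and 0.04 m and x of lump1 in the frame of tray_floor between -0.08 and 0.08 m and y of lump1 in the frame of tray_floor between -0.19 and 0.19 m and z of lump2 in the frame of tray_floor between 0 and 0.04 m and x of lump2 in the frame of tray_floor between -0.08 and 0.08 m and y of lump2 in the frame of tray_floor between -0.19 and 0.19 m and z of lump3 in the frame of tray_floor between 0 and 0.04 m and x of lump3 in the frame of tray_floor between -0.08 and 0.08 m and y of lump3 in the frame of tray_floor between -0.19 and 0.19 m and z of lump4 in the frame of tray_floor between 0 and 0.04 m and x of lump4 in the frame of tray_floor between -0.08 and 0.08 m and y of lump4 in the frame of tray_floor between -0.19 and 0.19 m and z of lump5 in the frame of tray_floor between 0 and 0.04 m and x of lump5 in the frame of tray_floor between -0.08 and 0.08 m and y of lump5 in the frame of tray_floor between -0.19 and 0.19 m), for 0.2 s.
3. the rake is back on its rest and let go (horizontal distance between rake and rake_rest below 0.02 m and angle between the x axis of rake and the x axis of rake_rest, either way round below 0.12 rad and z of rake in the frame of rake_rest below 0.018 m and angle between rake's own z axis and vertical below 0.1 rad and contact force between the fingers and rake below 0.3 N and linear speed of rake below 0.02 m/s), for 0.2 s.
4. the tray is fully home (value of joint tray above 0.093 m), for 0.2 s.
At the end, for the whole second after the job is handed in: all five lumps at rest inside the tray, their middles less than 40 mm above its floor, each third of its length holding one or two lump middles; the rake released upright on its rest within 20 mm and 0.12 rad of its parked place; the tray at 93 mm or more of its 100 mm slide (all of step 2 and all of step 3 and value of joint tray above 0.093 m and linear speed of each of lump1, lump2, lump3, lump4, lump5 below 0.02 m/s); the robot touches nothing.
It fails at once if the gripper touches the sharp glass (contact force between the fingers and lump1 above 1 N or contact force between the fingers and lump2 above 1 N or contact force between the fingers and lump3 above 1 N or contact force between the fingers and lump4 above 1 N or contact force between the fingers and lump5 above 1 N).
It fails at once if a lump leaves the tray (x of any of lump1, lump2, lump3, lump4, lump5 in the frame of tray_floor above 0.1 m or x of any of lump1, lump2, lump3, lump4, lump5 in the frame of tray_floor below -0.1 m or y of any of lump1, lump2, lump3, lump4, lump5 in the frame of tray_floor above 0.21 m or y of any of lump1, lump2, lump3, lump4, lump5 in the frame of tray_floor below -0.21 m).
It fails at once if a bystander is moved more than 30 mm (distance of any of paddle, vase, bowl, jacks, block_cup, gas, wax from where it was at the start of the episode above 0.03 m).
It also fails if it takes over 64 s, if anything falls off the work surface, if the arm or the gripper's body presses on something with over 40 N, if the wrist force passes 120 N, or if a joint passes its speed limit or range.

## Working session

There is one attempt and no reset: what is moved stays moved. The work goes in short steps, Python scripts to look and compute and a tool call to move; the robot and the scene stay as the last step left them, time stands still between calls to the robot, and variables do not carry over. Pictures are saved under pics/ and viewed, at most 15 in all, crops included, and the job is handed in when it is done.

Besides the shell and the picture viewer there is one more tool, called after "Emit:" as name(argument=value, ...) on one line, values as JSON. jog_arm: Moves the arm, as the interface text tells. Its arguments: {"type":"object","properties":{"rows":{"type":"string"},"force":{"type":"number"}},"required":["rows"]}

```bash
mkdir -p pics; ls; python3 - <<'E'
from bench import ctrl, imaging
import cv2,json
s=ctrl.get_state();print({k:s[k] for k in('time','position','tool_rot','grip_width','ft_force')})
for n in('scene','top'):
    d=imaging.get_image(n);cv2.imwrite(f'pics/{n}0.png',d['img']);print(n,{k:v for k,v in d.items() if k!='img'})
E
```

```text
pics
{'time': 0.0, 'position': array([0.27654647, 0.5876272 , 0.22145942]), 'tool_rot': array([-6.85109069e-01, -3.06565553e+00,  2.99174695e-03]), 'grip_width': 1.0043871920999428, 'ft_force': array([ 0.66795811, -0.01729467, -0.84355561])}
scene {'vertical_fov': 55.88718523064622, 'cx': 332.2477335964544, 'cy': 245.1081300592471, 'k1': 0.03068155446316571, 'origin': array([ 1.03354573, -0.4040644 ,  1.14641037]), 'orientation': array([-2.33936814, -1.20755075,  0.33667238])}
top {'vertical_fov': 49.263096276613155, 'cx': 313.0954942996247, 'cy': 232.82978278831712, 'k1': -0.1432155605260258, 'origin': array([ 0.17067161, -0.02454881,  1.68157596]), 'orientation': array([-2.02282558,  2.20216445, -0.2302838 ])}
```

View pics/scene0.png

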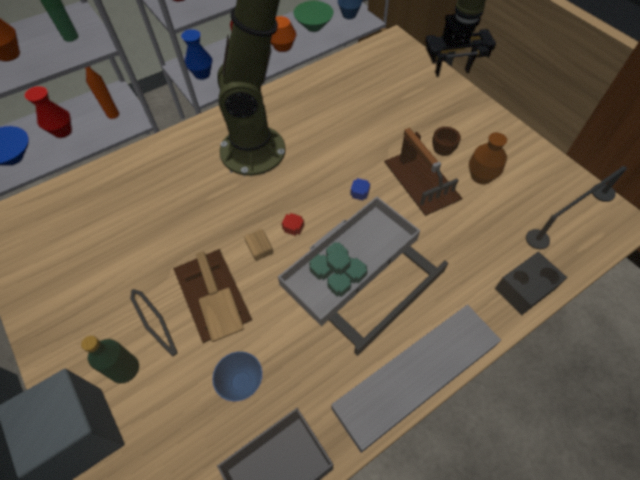

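View pics/top0.png

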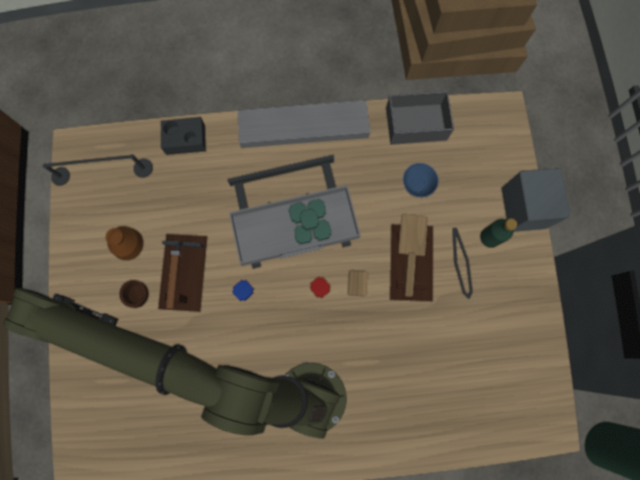

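The scene view shows the tray at about (350,260) with the lumps around (340,268), and the rake on its rest at (425,170). In the top view, the tray is at (295,225), the lumps at (310,220) and the rake at (180,270). A red decoy is at (320,287) and a blue one at (243,290).

```bash
cat > h.py <<'E'
import numpy as np,cv2
from scipy.spatial.transform import Rotation as R
from bench import ctrl, imaging
def cam(d):
    f=240/np.tan(np.radians(d['vertical_fov'])/2)
    return f,R.from_rotvec(d['orientation']).as_matrix(),np.array(d['origin'])
def p2w(d,px,z):
    f,M,o=cam(d);u=(np.array(px,float)-[d['cx'],d['cy']])/f;s=u.copy()
    for _ in range(30): s=u/(1+d['k1']*(s@s))
    r=M@np.array([s[0],s[1],1]);return o+r*(z-o[2])/r[2]
def w2p(d,P):
    f,M,o=cam(d);c=(np.atleast_2d(P)-o)@M;s=c[:,:2]/c[:,2:]
    return s*(1+d['k1']*(s**2).sum(1,keepdims=True))*f+[d['cx'],d['cy']]
def rectify(d,x0,x1,y0,y1,z,ppm):
    """plan view of the plane z: x up, y left"""
    xs=np.arange(x1,x0,-1/ppm);ys=np.arange(y1,y0,-1/ppm)
    Y,X=np.meshgrid(ys,xs);m=w2p(d,np.c_[X.ravel(),Y.ravel(),np.full(X.size,z)]).reshape(X.shape+(2,)).astype(np.float32)
    return cv2.remap(d['img'],m[...,0],m[...,1],cv2.INTER_CUBIC)
E
python3 - <<'E'
from h import *
a=imaging.get_image('top')
A=rectify(a,.35,.75,.0-.2,.55,.0,1000)
for i,x in enumerate(np.arange(.35,.76,.05)): cv2.putText(A,f'{x:.2f}',(0,int((.75-x)*1000)+4),0,.35,(0,0,255)); cv2.line(A,(30,int((.75-x)*1000)),(40,int((.75-x)*1000)),(0,0,255),1)
for y in np.arange(-.2,.551,.05): cv2.putText(A,f'{y:.2f}',(int((.55-y)*1000)-10,398),0,.35,(255,0,0)); cv2.line(A,(int((.55-y)*1000),380),(int((.55-y)*1000),386),(255,0,0),1)
cv2.imwrite('pics/plan0.png',A)
s=imaging.get_image('scene')
B=cv2.resize(s['img'][110:330,270:470],None,fx=2.7,fy=2.7,interpolation=cv2.INTER_CUBIC)
cv2.imwrite('pics/sc0.png',B)
E
```

```text
(no output)
```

View pics/plan0.png

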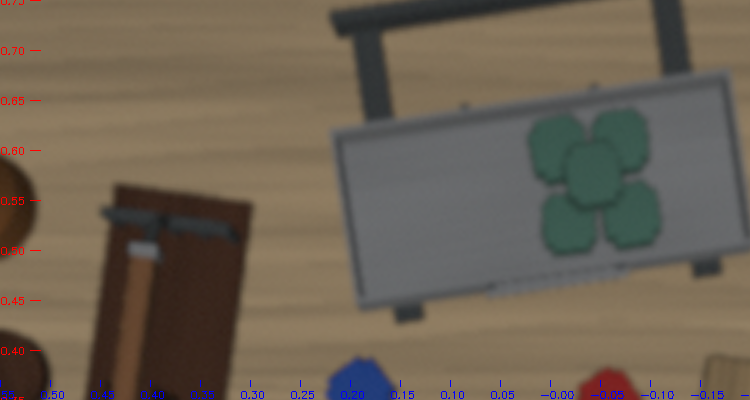

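View pics/sc0.png

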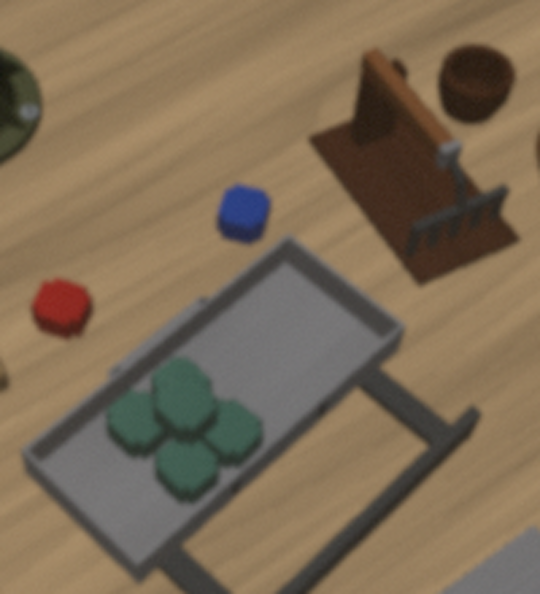

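```bash
cat > fit.py <<'E'
from h import *
from scipy.optimize import least_squares
a=imaging.get_image('top');s=imaging.get_image('scene')
def pl(u,v): return w2p(a,[.75-v/1000,.55-u/1000,0])[0]
def sc(u,v): return np.array([u/2.7+270-.3,v/2.7+110-.3])
def fit(obs,x0):
    def T(p,q): c,n=np.cos(p[2]),np.sin(p[2]);return [p[0]+c*q[0]-n*q[1],p[1]+n*q[0]+c*q[1],q[2]]
    f=lambda p:np.concatenate([w2p(c,T(p,q))[0]-px for c,px,q in obs])
    r=least_squares(f,x0,loss='soft_l1');print(r.x.round(4),r.fun.round(1));return r.x
h=.067
t=fit([(a,pl(332,131),(.085,.195,h)),(a,pl(730,71),(.085,-.195,h)),(a,pl(360,310),(-.085,.195,h)),
 (s,sc(25,455),(-.085,-.195,h)),(s,sc(290,238),(-.085,.195,h)),(s,sc(405,328),(.085,.195,h)),(s,sc(140,580),(.085,-.195,h))],[.55,0,.15])
k=fit([(a,pl(102,210),(0,.063,.06)),(a,pl(240,235),(0,-.063,.06)),(s,sc(507,190),(0,-.0+.063,.064)),(s,sc(412,230),(0,-.063,.064)),
 (s,sc(372,52),(-.21,0,.123)),(a,pl(143,258),(-.035,0,.123))],[.5,.4,-.15])
print('base edge',p2w(a,pl(117,184),.01),p2w(a,pl(253,204),.01))
c,n=np.cos(t[2]),np.sin(t[2])
for u,v,z in [(557,148,.05),(621,140,.05),(569,223,.05),(632,215,.05),(594,174,.09)]:
    w=p2w(a,pl(u,v),z)-[t[0],t[1],0];print('lump',w[0]*c+w[1]*n,-w[0]*n+w[1]*c)
for u,v,z in[(185,395,.076),(138,420,.05),(235,430,.05),(188,468,.05)]:
    w=p2w(s,sc(u,v),z)-[t[0],t[1],0];print('lump sc',w[0]*c+w[1]*n,-w[0]*n+w[1]*c)
E
python3 fit.py
```

```text
[0.5508 0.005  0.162 ] [-0.9 -0.6 -0.2 -2.2 -0.8 -1.9 -2.   0.7 -1.6 -0.7 -0.  -0.2 -0.4 -2.9]
[ 0.5162  0.3679 -0.1705] [ 0.3 -0.1 -2.5 -0.7 -0.3 -0.1 -0.4 -0.7 -0.3 -1.3  0.4 -4.3]
base edge [0.56364906 0.43027905 0.01      ] [0.543768   0.29508781 0.01      ]
lump 0.03582844528930885 -0.018542519175055703
lump 0.03347429006108083 -0.08107849982671787
lump -0.03786666513109505 -0.018297351086612186
lump -0.0400643410853278 -0.07987576694984154
lump -0.004298770480155527 -0.04789237221313862
lump sc -0.01641177667128939 -0.032134820988668836
lump sc -0.039726375959007174 -0.07641329875514943
lump sc 0.03809141770437074 -0.014144778872407053
lump sc 0.03486052282210074 -0.07885088860880457
```

```bash
cat > plan.py <<'E'
from h import *
def goto(x,y,z,yaw):
    """tool-frame shift (cm) and turn to put the TCP at x,y,z pointing down with tool x at yaw"""
    s=ctrl.get_state();Rc=R.from_rotvec(s['tool_rot'])
    c,n=np.cos(yaw),np.sin(yaw)
    Rt=R.from_matrix(np.array([[c,n,0],[n,-c,0],[0,0,-1]]))
    d=np.array([x,y,z])-s['position']
    print('t',round(s['time'],2),'pos',s['position'].round(4),'rv',s['tool_rot'].round(3),'w',round(s['grip_width'],3))
    print('shift cm',(Rc.inv().apply(d)*100).round(2),'turn',(Rc.inv()*Rt).as_rotvec().round(3),'|d|',np.linalg.norm(d).round(3))
E
python3 -c "
from plan import *
goto(.442,.380,.20,2.983)"
```

```text
t 0.3 pos [0.2767 0.588  0.2222] rv [-6.850e-01 -3.066e+00  1.000e-03] w 0.997
shift cm [-23.81 -11.78   2.23] turn [-0.001 -0.    -0.281] |d| 0.267
```

Emit:
jog_arm(rows="-4.8 -2.4 0.2 0 0 0 -1; -4.8 -2.4 0.5 0 0 0 -1; -4.8 -2.4 0.5 0 0 0 -1; -4.8 -2.4 0.5 0 0 0 -1; -4.6 -2.2 0.5 0 0 0 -1", force=40)

```text
time: 0.92
position: [0.443, 0.3784, 0.2006]
tool_rot: [0.686, 3.065, 0.001]
ft_force: [-0.0, 0.3, -0.2]
grip_width: 1.002
grip_force: 0.0
```

Emit:
jog_arm(rows="0 0 0 0 0 -0.14 -1; 0 0 0 0 0 -0.14 -1; 0 0 0 0 0 0 -1")

```text
time: 1.3
position: [0.4419, 0.38, 0.2006]
tool_rot: [-0.253, -3.131, -0.0]
ft_force: [-0.0, -0.1, 0.4]
grip_width: 0.999
grip_force: 0.0
```

```bash
python3 -c "
from plan import *
goto(.442,.380,.20,2.983)
d=imaging.get_image('wrist');print(d['origin'])
A=rectify(d,.33,.60,.25,.50,.123,2000)
for x in np.arange(.35,.6,.05): cv2.line(A,(0,int((.6-x)*2000)),(12,int((.6-x)*2000)),(0,0,255),2)
for y in np.arange(.3,.5,.05): cv2.line(A,(int((.5-y)*2000),0),(int((.5-y)*2000),12),(255,0,0),2)
cv2.imwrite('pics/w1.png',A)
"
```

```text
t 1.3 pos [0.4419 0.38   0.2006] rv [-0.253 -3.131 -0.   ] w 0.999
shift cm [-0.01  0.01  0.06] turn [ 0.    -0.    -0.003] |d| 0.001
[0.36623052 0.39244423 0.3629417 ]
```

View pics/w1.png

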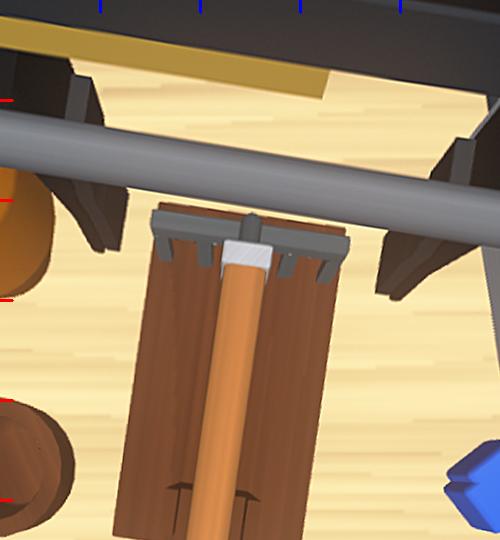

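Wrist view: the handle runs from the ferrule at (247,240) to (209,540). That puts the handle centre at y=0.381 for x=0.442, with yaw about -0.133. Next I descend and grip.

Emit:
jog_arm(rows="0 0.1 3 0 0 -0.028 -1; 0 0 3 0 0 0 -1; 0 0 3 0 0 0 -1; 0 0 2 0 0 0 -1; 0 0 0 0 0 0 -1", force=50)

```text
time: 1.98
position: [0.4408, 0.3803, 0.0888]
tool_rot: [-0.209, -3.132, 0.004]
ft_force: [0.0, -0.3, -0.5]
grip_width: 1.005
grip_force: 0.0
```

Emit:
jog_arm(rows="0 0 0 0 0 0 1; 0 0 0 0 0 0 1; 0 0 0 0 0 0 1; 0 0 0 0 0 0 1; 0 0 0 0 0 0 1", force=50)

```text
time: 2.6
position: [0.4421, 0.3811, 0.0907]
tool_rot: [0.207, 3.135, 0.0]
ft_force: [-0.2, -0.5, -0.5]
grip_width: 0.518
grip_force: 0.0
```

Emit:
jog_arm(rows="0 0 0 0 0 0 1; 0 0 0 0 0 0 1; 0 0 0 0 0 0 1; 0 0 0 0 0 0 1; 0 0 0 0 0 0 1")

```text
time: 3.22
position: [0.4421, 0.3809, 0.0905]
tool_rot: [-0.207, -3.135, 0.0]
ft_force: [-1.0, -0.5, -0.4]
grip_width: 0.246
grip_force: 50.0
```

Emit:
jog_arm(rows="0 0 -3 0 0 0 1; 0 0 -5 0 0 0 1; 0 0 -5 0 0 0 1; 0 0 -4 0 0 0 1; 0 0 0 0 0 0 1")

```text
time: 3.85
position: [0.4433, 0.3823, 0.264]
tool_rot: [0.206, 3.13, 0.008]
ft_force: [0.4, 0.1, -3.6]
grip_width: 0.243
grip_force: 50.0
```

Emit:
jog_arm(rows="0 0 0 0 0 0.16 1; 0 0 0 0 0 0.16 1; 0 0 0 0 0 0.16 1; 0 0 0 0 0 0.16 1; 0 0 0 0 0 0.16 1")

```text
time: 4.47
position: [0.4411, 0.3804, 0.2578]
tool_rot: [-1.418, -2.802, 0.006]
ft_force: [0.2, 0.3, -2.5]
grip_width: 0.25
grip_force: 50.0
```

Emit:
jog_arm(rows="0 0 0 0 0 0.16 1; 0 0 0 0 0 0.16 1; 0 0 0 0 0 0.157 1; 0 0 0 0 0 0 1")

```text
time: 4.97
position: [0.4413, 0.3805, 0.2583]
tool_rot: [-2.032, -2.396, 0.005]
ft_force: [-0.9, 0.0, -3.1]
grip_width: 0.247
grip_force: 50.0
```

```bash
python3 -c "
from plan import *
goto(.5532,-.022,.24,1.733)"
```

```text
t 4.97 pos [0.4413 0.3805 0.2583] rv [-2.032 -2.396  0.005] w 0.247
shift cm [-41.53   4.48   1.9 ] turn [-0.003  0.002  0.002] |d| 0.418
```

Emit:
jog_arm(rows="-4 0.5 0 0 0 0 1; -5 0.6 0 0 0 0 1; -5 0.6 0 0 0 0 1; -5 0.6 0 0 0 0 1; -5 0.5 0 0 0 0 1")

```text
time: 5.6
position: [0.5082, 0.147, 0.2595]
tool_rot: [-2.03, -2.397, 0.002]
ft_force: [0.8, 0.2, -3.1]
grip_width: 0.248
grip_force: 50.0
```

Emit:
jog_arm(rows="-5 0.5 0 0 0 0 1; -5 0.5 0 0 0 0 1; -4 0.4 0.9 0 0 0 1; -3.5 0.3 1 0 0 0 1; 0 0 0 0 0 0 1")

```text
time: 6.22
position: [0.5524, -0.0255, 0.2396]
tool_rot: [-2.038, -2.39, 0.006]
ft_force: [0.4, 0.6, -3.1]
grip_width: 0.247
grip_force: 50.0
```

```bash
python3 - <<'E'
from plan import *
goto(.5532,-.022,.1456,1.733)
d=imaging.get_image('scene');cv2.imwrite('pics/s2.png',cv2.resize(d['img'][110:330,230:470],None,fx=2.7,fy=2.7,interpolation=cv2.INTER_CUBIC))
E
```

```text
t 6.22 pos [ 0.5524 -0.0255  0.2396] rv [-2.038 -2.39   0.006] w 0.247
shift cm [0.35 0.16 9.4 ] turn [-0.003  0.002 -0.004] |d| 0.094
```

View pics/s2.png

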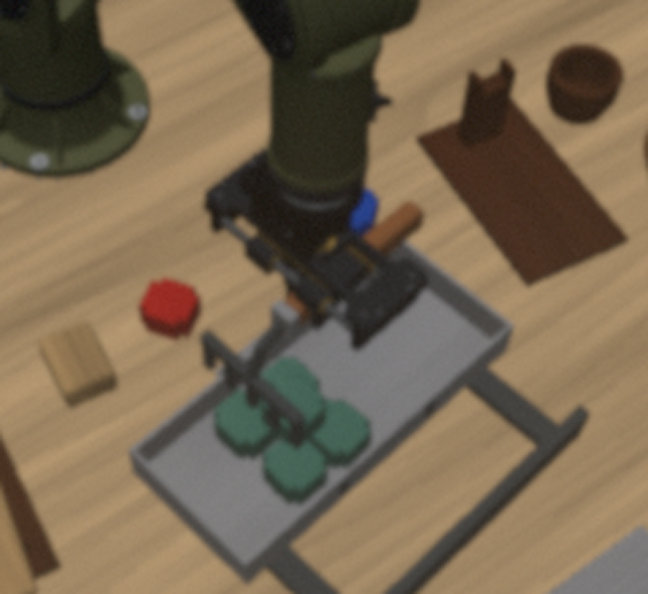

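Scene view: the head lies across the tray with the crossbar from (208,345) to (300,430), behind the top lump at (290,390). I'll lower it to just above the bottom layer and pull towards +y.

Emit:
jog_arm(rows="0 0.1 3 0 0 0 1; 0 0.1 3 0 0 0 1; 0 0 2 0 0 0 1; 0 0 1.4 0 0 0 1; 0 0 0 0 0 0 1")

```text
time: 6.9
position: [0.5546, -0.0199, 0.1465]
tool_rot: [-2.031, -2.395, 0.002]
ft_force: [-0.6, -0.2, -2.3]
grip_width: 0.246
grip_force: 50.0
```

Emit:
jog_arm(rows="1 0 0 0 0 0 1; 1 0 0 0 0 0 1; 1 0 0 0 0 0 1; 1 0 0 0 0 0 1; 1 0 0 0 0 0 1")

```text
time: 7.52
position: [0.5473, 0.029, 0.1478]
tool_rot: [2.034, 2.394, 0.0]
ft_force: [0.1, -1.5, -1.8]
grip_width: 0.247
grip_force: 50.0
```

Emit:
jog_arm(rows="1 0 0 0 0 0 1; 1 0 0 0 0 0 1; 1 0 0 0 0 0 1; 1 0 0 0 0 0 1; 1 0 0 0 0 0 1")

```text
time: 8.15
position: [0.5389, 0.079, 0.1474]
tool_rot: [-2.034, -2.394, -0.0]
ft_force: [0.0, -0.7, -2.4]
grip_width: 0.25
grip_force: 50.0
```

```bash
python3 - <<'E'
from plan import *
goto(.5532,-.022,.1456,1.733)
d=imaging.get_image('scene');cv2.imwrite('pics/s3.png',cv2.resize(d['img'][110:330,230:470],None,fx=2.7,fy=2.7,interpolation=cv2.INTER_CUBIC))
E
```

```text
t 8.15 pos [0.5389 0.079  0.1474] rv [-2.034 -2.394 -0.   ] w 0.25
shift cm [-10.19  -0.22   0.18] turn [-0.    -0.001  0.   ] |d| 0.102
```

View pics/s3.png

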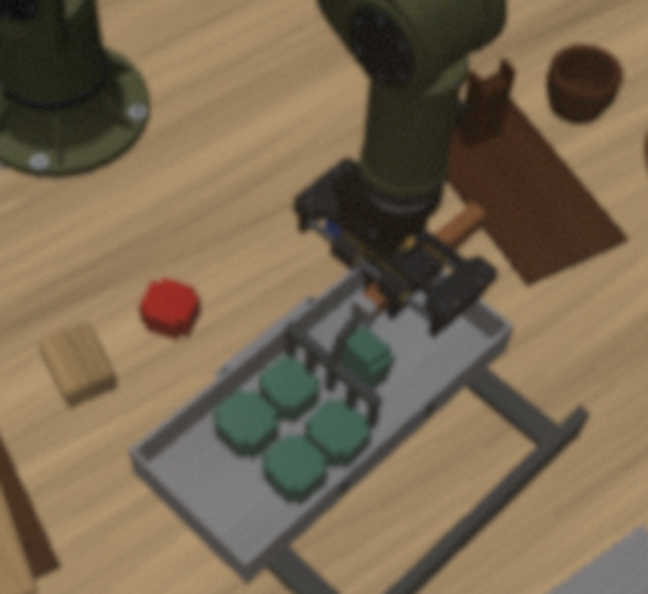

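The top lump has come off and stands tilted in front of the tines at (362,355). The other four lie flat and undisturbed at (245,420), (290,385), (295,465) and (340,430). I'll lower the rake while pulling.

Emit:
jog_arm(rows="1 0 0 0 0 0 1; 0.7 0 0.3 0 0 0 1; 0.7 0 0.6 0 0 0 1; 0.7 0 0.7 0 0 0 1; 0.7 0 0.7 0 0 0 1")

```text
time: 8.82
position: [0.533, 0.1151, 0.1239]
tool_rot: [2.035, 2.393, -0.001]
ft_force: [0.4, -1.1, -2.2]
grip_width: 0.246
grip_force: 50.0
```

Emit:
jog_arm(rows="0.7 0 0.7 0 0 0 1; 0.8 0 0.5 0 0 0 1; 0.8 0 0 0 0 0 1; 0.8 0 0 0 0 0 1; 0.8 0 0 0 0 0 1")

```text
time: 9.45
position: [0.5269, 0.1545, 0.1128]
tool_rot: [2.034, 2.394, 0.001]
ft_force: [0.0, -1.7, -0.5]
grip_width: 0.245
grip_force: 50.0
```

```bash
python3 - <<'E'
from plan import *
goto(.5532,-.022,.1456,1.733)
d=imaging.get_image('scene');cv2.imwrite('pics/s4.png',cv2.resize(d['img'][110:330,230:470],None,fx=2.7,fy=2.7,interpolation=cv2.INTER_CUBIC))
E
```

```text
t 9.45 pos [0.5269 0.1545 0.1128] rv [2.034e+00 2.394e+00 1.000e-03] w 0.245
shift cm [-17.85  -0.25  -3.28] turn [ 0.001 -0.     0.   ] |d| 0.181
```

View pics/s4.png

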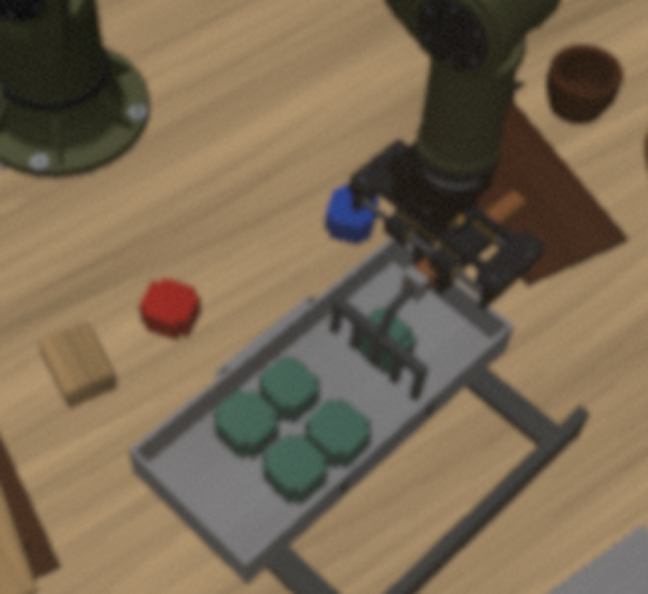

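The lump is in front of the tines at about (390,335), and the other four haven't moved. I'll pull it 1.5 cm further, back off and lift.

Emit:
jog_arm(rows="0.8 0 0 0 0 0 1; 0.7 0 0 0 0 0 1; -0.6 0 0 0 0 0 1; -0.6 0 0 0 0 0 1; 0 0 0 0 0 0 1")

```text
time: 10.12
position: [0.5261, 0.1559, 0.1122]
tool_rot: [-2.036, -2.392, 0.001]
ft_force: [0.0, 0.6, -2.3]
grip_width: 0.248
grip_force: 50.0
```

Emit:
jog_arm(rows="0 0 -3 0 0 0 1; 0 0 -4 0 0 0 1; 0 0 -4 0 0 0 1; 0 0 -4 0 0 0 1; 0 0 0 0 0 0 1")

```text
time: 10.75
position: [0.5282, 0.1574, 0.266]
tool_rot: [2.033, 2.392, 0.011]
ft_force: [-0.2, 0.1, -2.0]
grip_width: 0.242
grip_force: 50.0
```

```bash
python3 - <<'E'
from plan import *
goto(.442,.381,.26,1.733)
d=imaging.get_image('scene');cv2.imwrite('pics/s5.png',cv2.resize(d['img'][110:330,230:470],None,fx=2.7,fy=2.7,interpolation=cv2.INTER_CUBIC))
E
```

```text
t 10.75 pos [0.5282 0.1574 0.266 ] rv [2.033 2.392 0.011] w 0.242
shift cm [23.45 -4.91  0.63] turn [ 0.007 -0.002 -0.   ] |d| 0.24
```

View pics/s5.png

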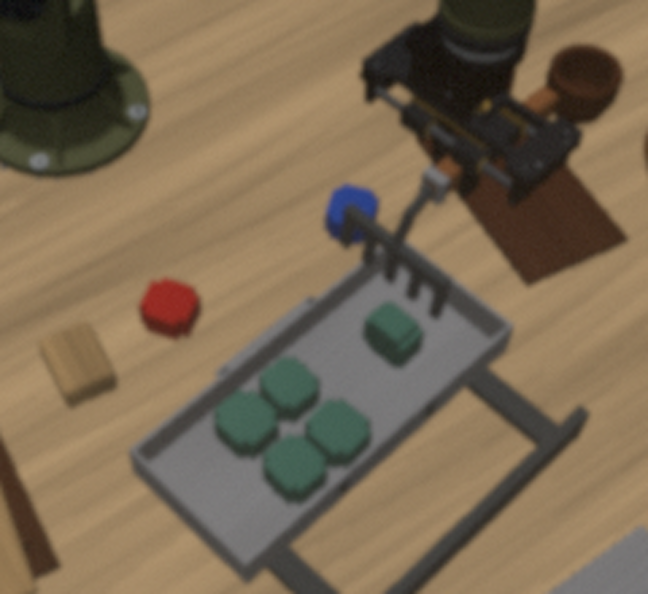

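The fifth lump stands on its edge, alone, at (393,333); the other four lie flat. I'll check every position in the tray frame.

```bash
python3 - <<'E'
from h import *
s=imaging.get_image('scene');t=(.5508,.005,.162);c,n=np.cos(t[2]),np.sin(t[2])
B=cv2.cvtColor(s['img'],cv2.COLOR_BGR2HSV);m=cv2.inRange(B,(60,60,30),(95,255,255))
m=cv2.erode(m,np.ones((3,3)));N,_,st,ct=cv2.connectedComponentsWithStats(m)
P=[(p,.045) for p,a in zip(ct[1:],st[1:]) if a[4]>40 and 270<p[0]<430 and 200<p[1]<310]
P+=[(np.array([u/2.7+230,v/2.7+110]),z) for u,v,z in[(246,416,.05),(290,382,.05),(340,427,.05),(295,463,.05),(393,333,.05)]]
for p,z in P:
    w=p2w(s,p,z)-[t[0],t[1],0];print(p.round(1),(w[0]*c+w[1]*n).round(4),(-w[0]*n+w[1]*c).round(4))
E
```

```text
[376.2 230.5] -0.0115 0.1201
[336.5 252. ] -0.0415 -0.0133
[321.1 264.4] -0.043 -0.0721
[354.6 268.3] 0.031 -0.0147
[339.2 281.1] 0.0287 -0.0732
[321.1 264.1] -0.0418 -0.0732
[337.4 251.5] -0.0387 -0.0124
[355.9 268.1] 0.0348 -0.0139
[339.3 281.5] 0.0315 -0.0757
[375.6 233.3] -0.0044 0.109
```

```bash
python3 - <<'E'
from h import *
t=(.5508,.005,.162);c,n=np.cos(t[2]),np.sin(t[2])
def tr(d,p,z):
    w=p2w(d,p,z)-[t[0],t[1],0];return (w[0]*c+w[1]*n).round(4),(-w[0]*n+w[1]*c).round(4)
s=imaging.get_image('scene')
for u,v in[(345,487),(430,410),(225,370),(310,302)]: print(tr(s,np.array([u/2.7+230,v/2.7+110]),.067))
a=imaging.get_image('top');m=cv2.inRange(cv2.cvtColor(a['img'],cv2.COLOR_BGR2HSV),(60,60,30),(95,255,255))
for u,v in [(464,106),(594,86)]: print('top notch',tr(a,w2p(a,[.75-v/1000,.55-u/1000,0])[0],.067))
N,_,st,ct=cv2.connectedComponentsWithStats(cv2.erode(m,np.ones((3,3))))
for p,q in zip(ct[1:],st[1:]):
    if q[4]>20 and 230<p[0]<360 and 180<p[1]<270: print('top',p,q[4],tr(a,p,.052))
E
```

```text
(np.float64(0.09), np.float64(-0.0658))
(np.float64(0.0911), np.float64(0.0578))
(np.float64(-0.0891), np.float64(-0.0573))
(np.float64(-0.087), np.float64(0.0659))
top notch (np.float64(0.0857), np.float64(0.0636))
top notch (np.float64(0.0845), np.float64(-0.0627))
top [316.14444444 208.79444444] 180 (np.float64(0.0308), np.float64(-0.0793))
top [298.07894737 212.40526316] 190 (np.float64(0.0334), np.float64(-0.0201))
top [321.28571429 229.75661376] 189 (np.float64(-0.0401), np.float64(-0.0783))
top [262.36641221 232.67175573] 131 (np.float64(-0.0033), np.float64(0.1062))
top [302.88622754 233.91017964] 167 (np.float64(-0.0388), np.float64(-0.0182))
```

Positions agree in both views: y is about -0.079 and -0.078 for one pair, -0.020 and -0.018 for the other, and +0.106 for the fifth lump. I'm returning the rake.

Emit:
jog_arm(rows="4 -0.9 0 0 0 0 1; 5 -1 0 0 0 0 1; 5 -1 0 0 0 0 1; 5 -1 0 0 0 0 1; 4.5 -1 0.3 0 0 0 1")

```text
time: 11.58
position: [0.4385, 0.3822, 0.2577]
tool_rot: [-2.033, -2.394, 0.004]
ft_force: [0.2, 0.2, -2.4]
grip_width: 0.248
grip_force: 50.0
```

Emit:
jog_arm(rows="0 0 0 0 0 -0.16 1; 0 0 0 0 0 -0.16 1; 0 0 0 0 0 -0.16 1; 0 0 0 0 0 -0.16 1; 0 0 0 0 0 -0.16 1")

```text
time: 12.2
position: [0.4393, 0.3802, 0.2573]
tool_rot: [-0.933, -2.998, 0.005]
ft_force: [0.6, -1.1, -2.4]
grip_width: 0.247
grip_force: 50.0
```

Emit:
jog_arm(rows="0 0 0 0 0 -0.16 1; 0 0 0 0 0 -0.16 1; 0 0 0 0 0 -0.157 1; 0 0 0 0 0 0 1; 0 0 0 0 0 0 1")

```text
time: 12.82
position: [0.4397, 0.3804, 0.2585]
tool_rot: [-0.211, -3.133, 0.002]
ft_force: [-0.1, 0.3, -2.3]
grip_width: 0.244
grip_force: 50.0
```

```bash
python3 - <<'E'
from plan import *
goto(.4421,.381,.094,3.010)
E
```

```text
t 12.82 pos [0.4397 0.3804 0.2585] rv [-2.110e-01 -3.133e+00  2.000e-03] w 0.244
shift cm [-0.24  0.12 16.45] turn [-0.001 -0.001 -0.003] |d| 0.164
```

Emit:
jog_arm(rows="-0.2 0.1 3 0 0 0 1; 0 0 4 0 0 0 1; 0 0 3.5 0 0 0 1; 0 0 2 0 0 0 1; 0 0 0 0 0 0 1")

```text
time: 13.45
position: [0.4409, 0.3803, 0.1324]
tool_rot: [-0.209, -3.132, 0.005]
ft_force: [-0.6, 0.6, -3.2]
grip_width: 0.248
grip_force: 50.0
```

```bash
python3 - <<'E'
from plan import *
goto(.4421,.381,.0905,3.010)
d=imaging.get_image('wrist');A=rectify(d,.33,.60,.25,.50,.123+.04,2000);cv2.imwrite('pics/w6.png',A)
E
```

```text
t 13.45 pos [0.4409 0.3803 0.1324] rv [-0.209 -3.132  0.005] w 0.248
shift cm [-0.12  0.1   4.19] turn [-0.004 -0.003 -0.002] |d| 0.042
```

View pics/w6.png

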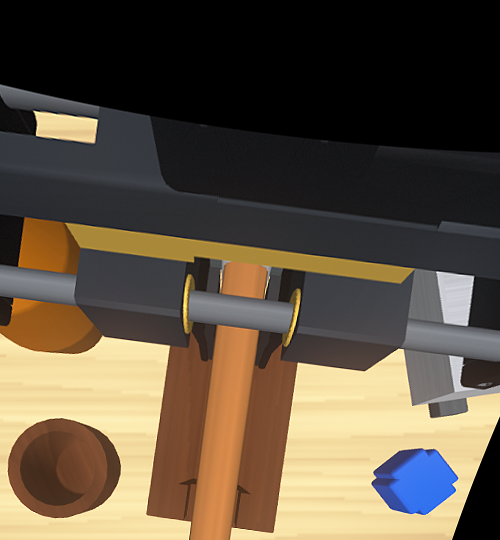

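Wrist view: the handle at (213,490) is centred over the yoke cheeks at about (185,490) and (243,490). I'll lower it to the rest height.

Emit:
jog_arm(rows="-0.1 0.1 1.5 0 0 0 1; 0 0 1.3 0 0 0 1; 0 0 0.8 0 0 0 1; 0 0 0.5 0 0 0 1; 0 0 0 0 0 0 1")

```text
time: 14.12
position: [0.4436, 0.3823, 0.0938]
tool_rot: [0.207, 3.134, 0.0]
ft_force: [0.3, -0.7, 0.2]
grip_width: 0.248
grip_force: 50.0
```

```bash
python3 - <<'E'
from plan import *
goto(.4421,.381,.0905,3.010)
print(ctrl.get_state()['ft_force'])
E
```

```text
t 14.12 pos [0.4436 0.3823 0.0938] rv [0.207 3.134 0.   ] w 0.248
shift cm [ 0.14 -0.15  0.33] turn [ 0.     0.    -0.001] |d| 0.004
[ 0.29320327 -0.7143817   0.15368413]
```

The weight is off the wrist (Fz rose from -2.5 to 0.2 N), so the rake is on its rest. I'll nudge 1 mm down and release.

Emit:
jog_arm(rows="0 0 0.1 0 0 0 1; 0 0 0 0 0 0 0; 0 0 0 0 0 0 -0.3; 0 0 0 0 0 0 -0.6; 0 0 0 0 0 0 -0.6")

```text
time: 14.75
position: [0.4433, 0.3824, 0.0927]
tool_rot: [0.207, 3.135, 0.0]
ft_force: [-0.6, -0.2, -0.2]
grip_width: 0.616
grip_force: 0.0
```

Emit:
jog_arm(rows="0 0 0 0 0 0 -0.6; 0 0 0 0 0 0 -0.6; 0 0 0 0 0 0 -0.6; 0 0 0 0 0 0 -0.6; 0 0 0 0 0 0 -0.6")

```text
time: 15.38
position: [0.4433, 0.3823, 0.0926]
tool_rot: [0.207, 3.135, 0.0]
ft_force: [1.0, 0.1, -0.7]
grip_width: 0.8
grip_force: 0.0
```

Emit:
jog_arm(rows="0 0 -3 0 0 0 -0.6; 0 0 -4 0 0 0 -0.6; 0 0 -4 0 0 0 -0.6; 0 0 -2 0 0 0 -0.6; 0 0 0 0 0 0 -0.6")

```text
time: 16.0
position: [0.4441, 0.383, 0.2244]
tool_rot: [0.207, 3.132, 0.005]
ft_force: [0.1, -0.8, -0.0]
grip_width: 0.799
grip_force: 0.0
```

```bash
python3 - <<'E'
from plan import *
goto(.442,.13,.26,1.733)
d=imaging.get_image('wrist')
A=rectify(d,.33,.60,.25,.50,.123,2000)
s=imaging.get_image('scene');B=cv2.resize(s['img'][110:240,360:500],None,fx=2,fy=2)
cv2.imwrite('pics/w7.png',np.hstack([A[:,:490],cv2.copyMakeBorder(B,0,540-B.shape[0],0,0,cv2.BORDER_CONSTANT)]))
E
```

```text
t 16.0 pos [0.4441 0.383  0.2244] rv [0.207 3.132 0.005] w 0.799
shift cm [ -3.12 -25.1   -3.63] turn [0.004 0.    1.277] |d| 0.256
```

View pics/w7.png

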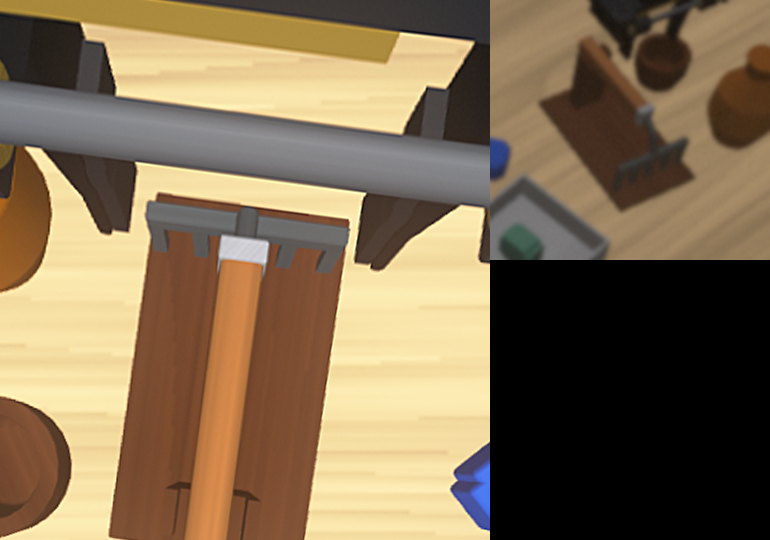

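The rake is back on its rest: crossbar from (147,215) to (348,235), handle in the yoke, within about 2 mm of where it started. Next I close the gripper, turn it and move in front of the tray.

Emit:
jog_arm(rows="0 0 0 0 0 0.16 1; 0 0 0 0 0 0.16 1; 0 0 0 0 0 0.16 1; 0 0 0 0 0 0.16 1; 0 0 0 0 0 0.16 1")

```text
time: 16.73
position: [0.4426, 0.3816, 0.2204]
tool_rot: [-1.418, -2.802, 0.005]
ft_force: [-0.3, -0.9, 0.6]
grip_width: 0.317
grip_force: 0.0
```

Emit:
jog_arm(rows="0 0 0 0 0 0.16 1; 0 0 0 0 0 0.16 1; 0 0 0 0 0 0.157 1; 0 0 0 0 0 0 1")

```text
time: 17.23
position: [0.4427, 0.3818, 0.2208]
tool_rot: [-2.032, -2.396, 0.004]
ft_force: [-0.8, -0.3, -1.0]
grip_width: 0.007
grip_force: 0.0
```

```bash
python3 - <<'E'
from plan import *
goto(.4274,-.0152,.20,1.733)
E
```

```text
t 17.23 pos [0.4427 0.3818 0.2208] rv [-2.032 -2.396  0.004] w 0.007
shift cm [-38.91  -7.97   2.17] turn [-0.002  0.002  0.002] |d| 0.398
```

Emit:
jog_arm(rows="-4 -0.8 0 0 0 0 1; -5 -1 0 0 0 0 1; -5 -1 0 0 0 0 1; -5 -1 0 0 0 0 1; -5 -1 0 0 0 0 1")

```text
time: 17.85
position: [0.434, 0.1359, 0.2218]
tool_rot: [-2.03, -2.397, 0.001]
ft_force: [0.5, -0.9, -0.7]
grip_width: 0.006
grip_force: 0.0
```

Emit:
jog_arm(rows="-5 -1 0 0 0 0 1; -5 -1 0 0 0 0 1; -4.9 -1.2 0 0 0 0 1; 0 0 0 0 0 0 1; 0 0 0 0 0 0 1")

```text
time: 18.48
position: [0.4268, -0.0139, 0.2221]
tool_rot: [-2.032, -2.395, -0.0]
ft_force: [0.2, 0.2, -0.4]
grip_width: 0.006
grip_force: 0.0
```

```bash
python3 - <<'E'
from plan import *
goto(.4274,-.0152,.040,1.733)
E
```

```text
t 18.48 pos [ 0.4268 -0.0139  0.2221] rv [-2.032 -2.395 -0.   ] w 0.006
shift cm [-0.15  0.04 18.21] turn [-0.    -0.001  0.002] |d| 0.182
```

Emit:
jog_arm(rows="0 0 4 0 0 0 1; 0 0 4 0 0 0 1; 0 0 4 0 0 0 1; 0 0 3.2 0 0 0 1; 0 0 3 0 0 0 1")

```text
time: 19.1
position: [0.4267, -0.0129, 0.039]
tool_rot: [-2.029, -2.398, 0.001]
ft_force: [-0.2, 0.8, 0.0]
grip_width: 0.004
grip_force: 0.0
```

```bash
python3 - <<'E'
from plan import *
c,n=np.cos(.162),np.sin(.162);x=-.012+.003
goto(.5508+x*c,.005+x*n,.040,1.733)
print(ctrl.get_state()['ft_force'])
E
```

```text
t 19.1 pos [ 0.4267 -0.0129  0.039 ] rv [-2.029e+00 -2.398e+00  1.000e-03] w 0.004
shift cm [-0.29 11.63 -0.11] turn [-0.001  0.     0.004] |d| 0.116
[-0.20715623  0.79165121  0.03306439]
```

Pushing gently, about 11 cm in total.

Emit:
jog_arm(rows="0 0.5 0 0 0 0 1; 0 0.7 0 0 0 0 1; 0 0.7 0 0 0 0 1; 0 0.7 0 0 0 0 1; 0 0.7 0 0 0 0 1")

```text
time: 19.73
position: [0.4588, -0.0088, 0.0412]
tool_rot: [-2.032, -2.392, 0.002]
ft_force: [-5.6, -1.4, 2.8]
grip_width: 0.008
grip_force: 3.1
```

Emit:
jog_arm(rows="0 0.7 0 0 0 0 1; 0 0.7 0 0 0 0 1; 0 0.7 0 0 0 0 1; 0 0.7 0 0 0 0 1; 0 0.7 0 0 0 0 1")

```text
time: 20.35
position: [0.4933, -0.0035, 0.0412]
tool_rot: [-2.032, -2.392, 0.003]
ft_force: [-6.2, -0.5, 4.0]
grip_width: 0.004
grip_force: 3.1
```

Emit:
jog_arm(rows="0 0.7 0 0 0 0 1; 0 0.7 0 0 0 0 1; 0 0.7 0 0 0 0 1; 0 0.7 0 0 0 0 1; 0 0.5 0 0 0 0 1")

```text
time: 20.98
position: [0.5262, 0.0015, 0.0412]
tool_rot: [-2.033, -2.393, 0.003]
ft_force: [-5.8, -2.3, 3.7]
grip_width: 0.001
grip_force: 2.9
```

Emit:
jog_arm(rows="0 0.4 0 0 0 0 1; 0 0.3 0 0 0 0 1; 0 0.3 0 0 0 0 1; 0 0.2 0 0 0 0 1; 0 0 0 0 0 0 1")

```text
time: 21.6
position: [0.5384, 0.0034, 0.0412]
tool_rot: [-2.034, -2.394, 0.001]
ft_force: [-5.2, -2.1, 3.3]
grip_width: 0.005
grip_force: 2.5
```

```bash
cat > tr.py <<'E'
from plan import *
s=ctrl.get_state();w=s['position']-[.5508,.005,0];c,n=np.cos(.162),np.sin(.162)
print('TCP tray x,y',w[0]*c+w[1]*n,-w[0]*n+w[1]*c,s['ft_force'])
a=imaging.get_image('scene');g=cv2.cvtColor(a['img'],cv2.COLOR_BGR2GRAY)
cv2.imwrite('pics/s8.png',cv2.resize(a['img'][110:330,230:470],None,fx=2.7,fy=2.7,interpolation=cv2.INTER_CUBIC))
def px(x,y,z): return ((w2p(a,[.5508+x*c-y*n,.005+x*n+y*c,z])[0]-[230,110])*2.7).round()
for j in(.09,.1): print(j,'far rim corners expected',px(.085+j,-.195,.067),px(.085+j,.195,.067),'near-left',px(-.085+j,.195,.067))
E
python3 tr.py
```

```text
TCP tray x,y -0.012478891586522278 0.0003889708928716464 [-5.19882874 -2.09698622  3.271849  ]
0.09 far rim corners expected [315. 638.] [580. 379.] near-left [455. 283.]
0.1 far rim corners expected [323. 645.] [588. 385.] near-left [462. 288.]
```

View pics/s8.png

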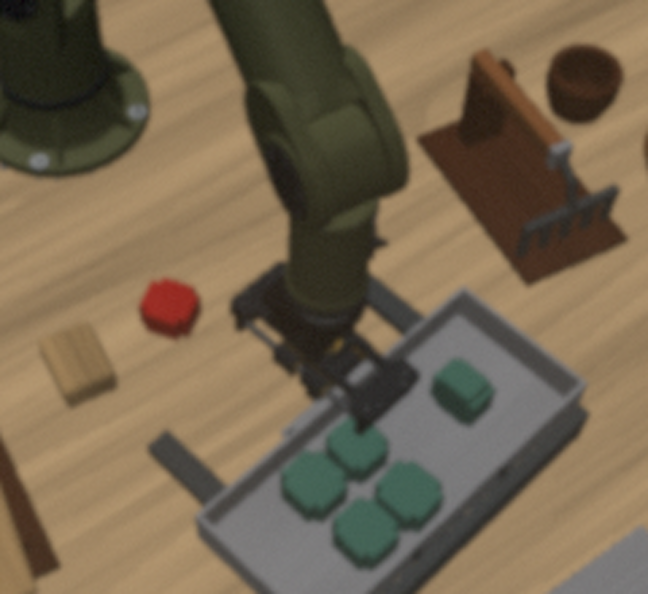

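The tray is nearly home at about 95 mm: its near-left rim corner is at (463,290), with all lumps inside. The force is still only sliding friction, so I'll push until it rises at the stop.

Emit:
jog_arm(rows="0 0.3 0 0 0 0 1; 0 0.2 0 0 0 0 1; 0 0 0 0 0 0 1")

```text
time: 22.02
position: [0.54, 0.0039, 0.0405]
tool_rot: [-2.031, -2.389, 0.008]
ft_force: [-12.5, -1.6, 8.2]
grip_width: 0.006
grip_force: 6.6
```

The force rose to 12.5 N with almost no motion, so the tray is on the stop. Backing off and lifting.

Emit:
jog_arm(rows="0 -1 0 0 0 0 1; 0 -1.5 0 0 0 0 1; 0 -1.5 0 0 0 0 1; 0 0 -4 0 0 0 1; 0 0 -5 0 0 0 1")

```text
time: 22.65
position: [0.5025, -0.0019, 0.1309]
tool_rot: [-2.034, -2.393, 0.002]
ft_force: [1.4, -0.1, 0.6]
grip_width: 0.006
grip_force: 0.0
```

Emit:
jog_arm(rows="4 0 -5 0 0 0 1; 5 -1 -5 0 0 0 1; 5 -1 0 0 0 0 1; 5 -1 0 0 0 0 1; 0 0 0 0 0 0 1")

```text
time: 23.28
position: [0.4439, 0.178, 0.2232]
tool_rot: [-2.024, -2.402, -0.002]
ft_force: [0.4, -0.6, -0.0]
grip_width: 0.004
grip_force: 0.0
```

Emit:
jog_arm(rows="0 0 0 0 0 0 1; 0 0 0 0 0 0 1; 0 0 0 0 0 0 1")

```text
time: 23.65
position: [0.4466, 0.1727, 0.2231]
tool_rot: [2.037, 2.392, 0.0]
ft_force: [1.3, -0.5, 0.6]
grip_width: 0.007
grip_force: 0.0
```

```bash
cat > fin.py <<'E'
from h import *
t=(.5508,.005,.162);c,n=np.cos(t[2]),np.sin(t[2])
for nm,q in(('scene',.045),('top',.05)):
    a=imaging.get_image(nm);m=cv2.erode(cv2.inRange(cv2.cvtColor(a['img'],cv2.COLOR_BGR2HSV),(60,60,30),(95,255,255)),np.ones((3,3)))
    N,_,st,ct=cv2.connectedComponentsWithStats(m)
    for p,s in zip(ct[1:],st[1:]):
        if s[4]<20: continue
        w=p2w(a,p,q)-[t[0],t[1],0];X=w[0]*c+w[1]*n-.1;Y=-w[0]*n+w[1]*c
        if abs(X)<.1 and abs(Y)<.25: print(nm,s[4],X.round(3),Y.round(3))
    if nm=='scene': cv2.imwrite('pics/s9.png',cv2.resize(a['img'][100:340,230:500],None,fx=2.4,fy=2.4,interpolation=cv2.INTER_CUBIC))
E
python3 fin.py
```

```text
scene 119 -0.01 0.119
scene 203 -0.041 -0.014
scene 259 -0.042 -0.074
scene 264 0.033 -0.017
scene 282 0.03 -0.075
top 177 0.031 -0.08
top 188 0.034 -0.021
top 188 -0.04 -0.08
top 112 -0.002 0.104
top 168 -0.039 -0.019
```

View pics/s9.png

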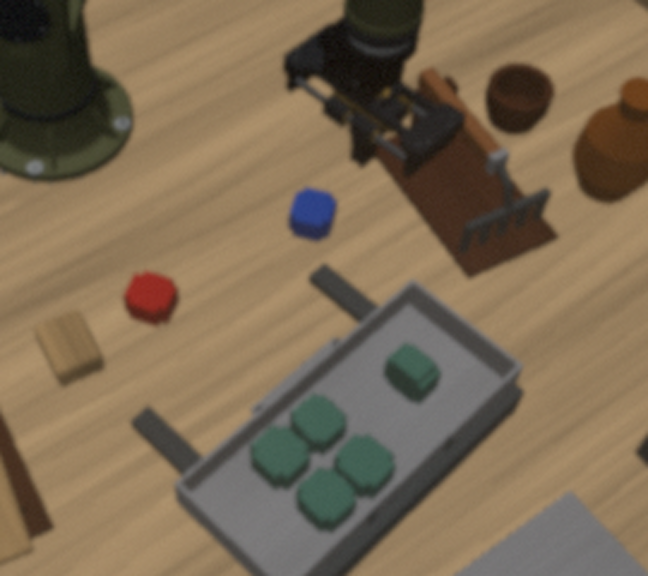

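The tray is against the back stop. Lumps split 2, 2 and 1 over the thirds, the rake is parked at (500,180), and the arm is clear of everything. Handing in.

```bash
python3 -c "
from bench import ticket
print(ticket.close_job())"
```

```text
the job is handed in; nothing more can be done
None
```

I handed the job in at about 24 s on the robot clock: the lumps lie one deep, two, two and one across the thirds (the single one stands on its edge), the rake is back on its rest within about 2 mm, and the tray is pushed home against the stop; no verdict came back.

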